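# Check the gap of a gel-casting stand with a taper gauge

### The arm

A 6-joint arm with a two-finger parallel gripper is mounted at the origin on the work surface. World frame = base frame: x ahead of the robot, y to its left, z up, the work surface at z = 0. Lengths are in mm, angles in rad, forces in N, time in s.
With the tool pointing down it reaches from about 300 to 775 mm from the base axis. Payload 14.6 kg.
Tool frame: the origin (TCP) lies midway between the tips of the shut fingers; the grasp point (between the pads) lies 19 mm behind it (manip.hold_point_z is the distance from the TCP to the grasp point, in mm); z points along the fingers, y is the direction in which the jaws open and shut (so a half turn about z gives the same grasp; the last joint's range is limited). The gripper opens to 94 mm and grips with 3 to 60 N. Pads are 16 mm wide; open, the fingers measure 119 mm over their backs; the gripper's body (75 mm by 177 mm) begins 78 mm behind the grasp point.
Start: joints at [1.094, 0.3, 1.521, -0, 1.321, -0.067], TCP at [219.131, 504.451, 205.446] pointing down, gripper open.
Joint ranges: [-3.03, 3.03], [-0.79, 2.21], [0.23, 2.52], [-1.04, 4.18], [0, 3.07], [-2.55, 2.55]. Speed limits (rad/s): [2.22, 2.22, 2.57, 3.14, 3.14, 3.14].

### API

Orientations are given as [roll, pitch, yaw] about the fixed x, y, z axes, in that order (R = Rz(yaw) Ry(pitch) Rx(roll)).
In Python, from cell import manip gives the robot as it stands.
- The arm moves only by the shell command python3 -m crank 'ROWS' [OPENING] [FORCE]. ROWS is JSON, a list of rows, each an object with "offset": the shift along the world's x, y, z in m, a list of three; "spin": the turn about the world's z in degrees. In form: [{"offset": [dx, dy, dz], "spin": spin}, ...]. A call has exactly 8 rows; each row is the pose to reach, as a shift and turn from the pose measured when the call began; what a row does not reach only later rows make up. A row lasts 1/12 s, in which the tool goes at most 41.7 mm and 7.16 degrees, less where a joint would pass 70% of its speed; a pose out of reach is approached as far as the arm can. A call with a gripper value outside its range is refused whole. OPENING is the opening, from 0 (shut) to 1 (fully open), set as the call begins (- or left out, the last holds). The fingers move at their own pace and stop on an object; FORCE is the grip in N (left out, the last holds). Time passes only in rows, so rows that repeat a pose let the fingers close, or fill a call up. It gives the time, the measured TCP pose, the force and the opening at its end, in the units of the state.
- manip.read_state(): the state, without advancing time (a new reading comes with each control period).
- manip.camera(name): name is "scene" or "top" or "wrist"; returns a dict with "pixels" (384x512x3 uint8, red, green, blue), "fx", "fy", "cx", "cy" (pixels), "k1" (the pictures are not rectified: a ray, as slopes to the right and down, at radius r is drawn at 1 + k1 r^2 times it, then the intrinsics apply), "extrinsics" (4x4, takes a point from world to camera coordinates); the wrist camera has in their place "hand_eye" (4x4, takes a point from camera to tool coordinates, whose origin is the TCP and whose axes are the flange's). Camera axes: x right, y down, z forward; pixel columns grow to the right and rows downward; lengths in mm; the calibration is good to about 2 mm. A picture is of the moment at which its call begins: read the wrist's pose just before it. There is no depth.
- manip.sign_off(): hands the job in, once; it reports no verdict.
Trained networks look in a picture, given as the dict that the camera call returned (one of the last four; its "shot" number tells which), for a name from the list of things; names that differ only in an ending like _2 or _b are one class to them, and where a whole thing is asked for, a point or a joint stands for the part that bears it (a point fixed in the world has none). Each returns a list of dicts, best first, with "conf" (0 to 1); they miss things now and then, are a little off and sometimes report something else, mostly with a low value. They report only what shows in the picture. A call takes as long as a camera call. They do not tell look-alikes from the thing itself.
- manip.search_frame(picture, name): "location" ([x, y, z] in mm, in world coordinates, good to about 4 mm: the middle of the surface that is visible of it).
- manip.masks_of(picture, name): "mask" (384x512 bool, what is visible of it).
The state is a dict: "clock": time; "joints": joint angles; "qd": joint speeds; "effort": joint torques, N m; "eef_pos": TCP position; "eef_rot": TCP orientation; "wrist_force": force on the tool from outside, world axes, zero at the start; "moment": the same for the moment, N m; "finger_gap": finger opening in mm.
Only numpy, scipy, OpenCV 4.12 (cv2) and the standard library are available. Lean on these libraries where they do the work, as an engineer would, in place of code of your own. Each camera call takes 0.05 s, during which the arm holds its last target. There are 200 camera calls.

### The job

Lift the red dust cap off the gel-casting stand and lay it, right way up, in the blue tray. Then take the orange-handled taper gauge out of its rack and slide its steel blade down into the gap between the stand's two aluminium plates until it drags snugly against both, pushing the spring-loaded plate open by less than 4 mm, and finish holding it there, upright and still gripped by its handle. Leave everything else on the bench as it is.

Things in the scene. Friction and masses are not known exactly. Their poses are not given: they have to be found in the camera images.
- stand: gel-casting stand fixed to the bench: black base 130 x 150 x 14 mm, two upright aluminium plates 100 mm long along the stand's y, tops 100 mm above the bench, open between them down to the base. The gap is across the stand's x: fixed plate on the -x side, inner face at x = 0; sprung clamp plate on the +x side, 44 mm high spring block behind it. Origin on the bench under the gap; z up
- fixed_plate: the fixed aluminium plate, 12 mm thick, part of the stand: same origin and axes as stand; inner face in its plane x = 0; its grey foot reaches back to x = -20 mm, 26 mm high
- mouth (a point): middle of the fixed plate's inner lip: stand x = 0, y = 0, 92 mm above the bench. Above the lips both plates flare outward at 45 degrees (blue lead-ins, 6 mm wide and 6 mm high), so the mouth is 12 mm wider at the top (z 98 to 100 mm) than the gap below; axes as the stand
- clamp_lip (a point): middle of the clamp plate's inner lip, on its face toward the fixed plate, 92 mm above the bench; its stand x is the gap width
- gap_setting (a joint): how far the clamp plate's rest position has been set back (m, 0 to 0.002; stiff, stays where it is). The gap with nothing in it is 4.5 mm plus this
- clamp_plate (a joint): how far the clamp plate is pushed open against its spring from its rest position (m, 0 at rest, end stop at 0.009; away from the fixed plate is positive). The spring pushes back with about 5 N at 0, plus 1.5 N per mm
- cap: loose red dust cap over the tops of the two plates, 0.05-0.1 kg: 46 (x) x 116 (y) x 16 mm with 10 mm skirts along its long edges, white grip block 16 (x) x 44 (y) mm on top, 16 to 48 mm above the origin. Origin: centre of its underside at the skirts' lower edges (on the stand: 90 mm above the bench); z up, y along its length. Lifts straight up
- tray: fixed shallow blue tray, outside 170 (x) x 210 (y) x 25 mm, 4 mm walls and 4 to 5 mm floor; open top; origin: centre of its underside
- rack: fixed grey rack block 70 (x) x 200 (y) x 92 mm with three upright slots in a row along its y axis, 60 mm apart, one taper gauge hanging by the handle's shoulders in each (handle tops 138 mm above the bench); origin: centre of its underside
- gauge: taper gauge with the ORANGE handle, loose, 0.06-0.13 kg, upright in the rack: steel blade 80 mm long, 22 mm wide (y), thickness (x) growing evenly from 2.5 mm at the lower tip to 12.1 mm at the handle (0.12 mm per mm), then a handle block 20 (x) x 30 (y) x 46 mm (z 80 to 126 mm). Origin: centre of the tip's lower edge; z up. In the rack the tip is 12 mm above the bench
- gauge_grip (a point): middle of the orange handle, 104 mm above the blade's tip, where to grip it from above with the fingers closing along the gauge's x axis (20 mm)
- gauge_green: same gauge with a green handle, in another slot of the rack; leave it alone
- gauge_white: same gauge with a white handle, in another slot of the rack; leave it alone
- spray: white spray bottle, 74 mm across, 198 mm high, toward the far edge of the bench; origin: centre of its underside; leave it alone
- beaker: glass beaker, 72 mm across, 95 mm high, toward the far edge; origin: centre of its underside; leave it alone
- jar: amber jar with a black cap, 64 mm across, 110 mm high, toward the far edge; origin: centre of its underside; leave it alone
Things that resemble listed ones, but are neither listed nor needed, are in the scene too. Of the things shaped like the cap, the red one is meant.

How it is judged:
By the outcome, as a careful person would: the job done as asked, in the order asked, and still so for the second after the job is handed in, while the arm keeps its last pose, push and grip.
It also fails if it takes over 67 s, if anything falls off the work surface, if the arm or the gripper's body presses on something with over 40 N, if the wrist force passes 120 N, or if a joint passes its speed limit or range.

## Working session

There is one attempt and no reset: what is moved stays moved. The work goes in short steps, Python scripts to look and compute and a shell command to move; the robot and the scene stay as the last step left them, time stands still between calls to the robot, and variables do not carry over. Pictures are saved under pics/ and viewed, about 8 in all and at most 12, crops included, and the job is handed in when it is done.

```bash
mkdir -p pics; ls
cat > h.py <<'E'
import numpy as np, cv2
from cell import manip
def save(p,n,crop=None,s=1):
    im=p["pixels"][:,:,::-1]
    if crop: x0,y0,x1,y1=crop; im=im[y0:y1,x0:x1]
    cv2.imwrite("pics/"+n,cv2.resize(im,None,fx=s,fy=s,interpolation=cv2.INTER_CUBIC))
def ext(p,st=None):
    if "extrinsics" in p: return np.array(p["extrinsics"])
    r,pi,y=st["eef_rot"]
    from scipy.spatial.transform import Rotation as R
    T=np.eye(4);T[:3,:3]=R.from_euler("xyz",[r,pi,y]).as_matrix();T[:3,3]=st["eef_pos"]
    return np.linalg.inv(T@np.array(p["hand_eye"]))
def proj(p,X,st=None):
    E=ext(p,st);c=np.atleast_2d(X)@E[:3,:3].T+E[:3,3];s=c[:,:2]/c[:,2:]
    s=s*(1+p["k1"]*(s**2).sum(1,keepdims=True))
    return s*[p["fx"],p["fy"]]+[p["cx"],p["cy"]]
def ray(p,uv,z,st=None):
    E=ext(p,st);d=(np.atleast_2d(uv)-[p["cx"],p["cy"]])/[p["fx"],p["fy"]];s=d.copy()
    for _ in range(20): s=d/(1+p["k1"]*(s**2).sum(1,keepdims=True))
    r=np.c_[s,np.ones(len(s))]@E[:3,:3];o=-E[:3,:3].T@E[:3,3]
    return o+r*((z-o[2])/r[:,2:])
E
python3 - <<'E'
from h import *
print(manip.read_state())
a=manip.camera("top");b=manip.camera("scene")
cv2.imwrite("pics/a.png",np.vstack([a["pixels"],b["pixels"]])[:,:,::-1][:, :])
save(a,"top.png",s=1.5);save(b,"scene.png",s=1.5)
for n in "stand fixed_plate cap tray rack gauge gauge_green spray".split():
  for p in (a,b):
    print(n,[(np.round(d["location"]),round(d["conf"],2),np.round(proj(p,d["location"])[0])) for d in manip.search_frame(p,n)])
E
```

```text
pics
{'clock': 0.0, 'joints': array([ 1.09441400e+00,  3.00491576e-01,  1.52159662e+00,  7.89812298e-06,
        1.32068943e+00, -6.66200873e-02]), 'qd': array([-0.00064443,  0.00019203,  0.00042025,  0.00120415,  0.0003289 ,
        0.00037925]), 'effort': array([-1.82235333e-03, -5.31833982e+01, -3.52713776e+01,  7.07140379e-02,
        2.46026705e-02, -1.17096047e-04]), 'eef_pos': array([219.00337998, 504.22597908, 204.86852439]), 'eef_rot': array([-3.14041082e+00, -8.65173938e-05,  2.73182841e+00]), 'wrist_force': array([0.48257339, 0.24401366, 0.6093563 ]), 'moment': array([ 0.00538371, -0.08773717,  0.01781737]), 'finger_gap': 94.05112625741123}
stand [(array([549., -12.,  16.]), 0.91, array([268., 228.]))]
stand [(array([590., -39.,  32.]), 0.73, array([229., 223.])), (array([753.,  93.,  66.]), 0.56, array([309., 225.]))]
fixed_plate [(array([546., -20.,  30.]), 0.73, array([272., 228.]))]
fixed_plate [(array([554., -65.,  38.]), 0.58, array([213., 218.]))]
cap [(array([ 377., -143.,   17.]), 0.98, array([323., 301.])), (array([412.,  25.,  18.]), 0.85, array([252., 285.])), 
[... 412 characters left out ...]
ack [(array([ 499., -296.,   93.]), 0.81, array([395., 246.]))]
rack [(array([ 534., -326.,   73.]), 0.75, array([120., 253.])), (array([576., -25., 110.]), 0.74, array([228., 196.]))]
gauge [(array([ 490., -249.,  132.]), 0.48, array([379., 248.]))]
gauge [(array([ 501., -260.,  127.]), 0.79, array([133., 218.]))]
gauge_green [(array([ 512., -366.,  142.]), 0.45, array([433., 238.]))]
gauge_green [(array([ 522., -374.,  123.]), 0.74, array([ 95., 247.])), (array([ 512., -320.,  126.]), 0.57, array([113., 232.]))]
spray [(array([715., 274., 118.]), 0.7, array([146., 149.])), (array([547., -17.,  30.]), 0.54, array([270., 228.]))]
spray [(array([745., 266., 102.]), 0.79, array([354., 183.]))]
```

View pics/top.png

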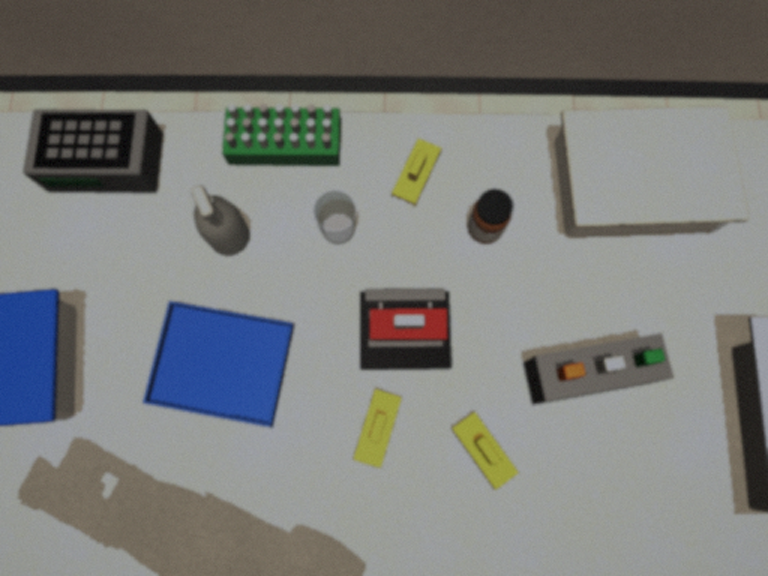

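View pics/scene.png

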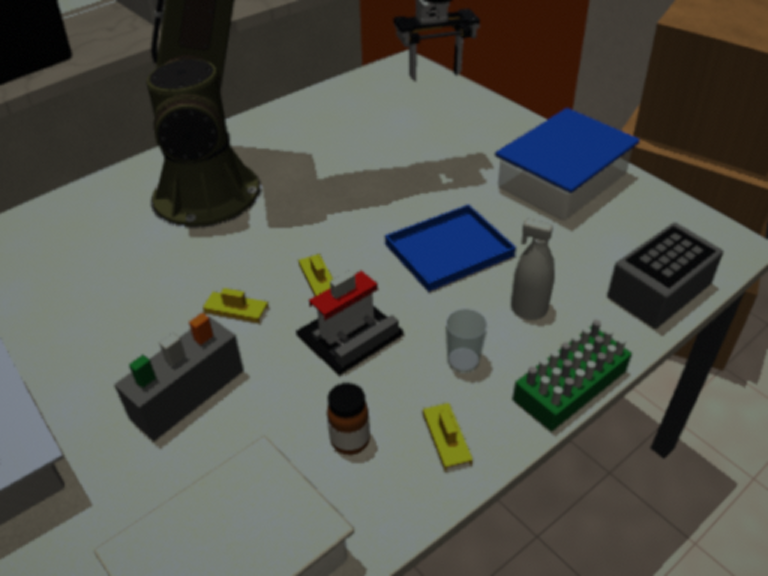

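Cap candidates at full-size pixels in the top view: the red one on the stand (273,215), and yellow look-alikes at (252,285), (323,301) and (278,114). The description picks the red one. For the tray, the open blue tray is at (147,243), and the blue-lidded box at (15,238) is a look-alike. Gauge handles are orange (381,247), white (410,242) and green (435,237). I'll measure these by colour.

Run:
```python
from h import *
a=manip.camera("top");hsv=cv2.cvtColor(a["pixels"],cv2.COLOR_RGB2HSV);H,S,V=cv2.split(hsv)
def rect(m,roi,z,n):
    k=np.zeros_like(m);x0,y0,x1,y1=roi;k[y0:y1,x0:x1]=m[y0:y1,x0:x1]
    ys,xs=np.nonzero(k);P=ray(a,np.c_[xs,ys],z)[:,:2].astype(np.float32)
    (c,wh,an)=cv2.minAreaRect(P);print(n,len(P),np.round(c,1),np.round(wh,1),round(an,1))
sat=(S>120)&(V>60)
rect(sat&((H<6)|(H>174)),(230,190,310,245),106,"cap")
rect(sat&(H>100)&(H<130),(90,190,205,295),20,"tray")
rect(sat&(H>6)&(H<25),(360,230,400,260),138,"gauge")
rect(sat&(H>40)&(H<85),(420,225,450,250),138,"green")
m=(V<60)
rect(m,(235,188,305,250),14,"base")
save(a,"crop.png",(225,170,460,290),3.3)
```

```text
cap 942 [564.  -18.6] [ 48.1 118. ] 0.6
tray 5882 [512.  284.7] [209.7 167.2] 80.5
gauge 142 [ 491.8 -254.2] [21.5 31.3] 0.5
green 99 [ 514.1 -372.8] [17.6 27.2] 11.3
base 1210 [569.8 -17. ] [124.7 143.5] 0.6
```

View pics/crop.png

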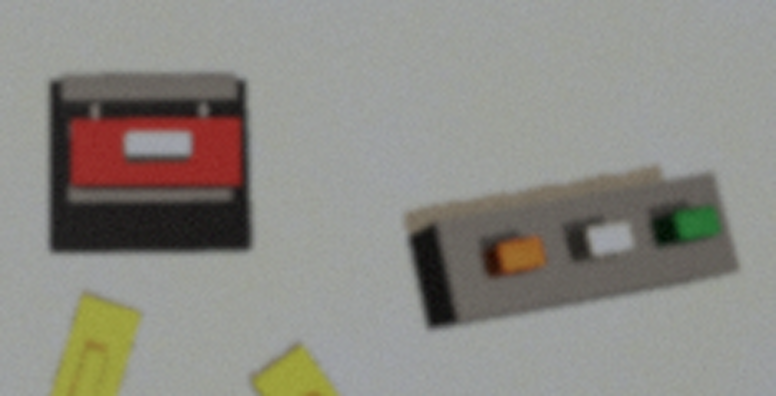

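The crop confirms it: the red cap is on the stand, and the orange handle is at the +y end of the rack. The spring block sits on the far (+x world) side, so the stand's yaw is about 0.6°, the rack's about 10.6° and the tray's about -9.5°. Moving above the cap.

```bash
python3 -m crank '[{"offset":[0.022,-0.034,0.003],"spin":-4},{"offset":[0.045,-0.068,0.006],"spin":-9},{"offset":[0.067,-0.102,0.01],"spin":-14},{"offset":[0.09,-0.136,0.012],"spin":-19},{"offset":[0.112,-0.17,0.016],"spin":-24},{"offset":[0.134,-0.204,0.02],"spin":-29},{"offset":[0.157,-0.238,0.022],"spin":-34},{"offset":[0.18,-0.272,0.025],"spin":-39}]' 0.6 20
python3 -m crank '[{"offset":[0.022,-0.034,0],"spin":-4},{"offset":[0.045,-0.068,0],"spin":-8},{"offset":[0.067,-0.102,0],"spin":-12},{"offset":[0.09,-0.136,0],"spin":-16},{"offset":[0.112,-0.17,0],"spin":-20},{"offset":[0.134,-0.204,0],"spin":-24},{"offset":[0.157,-0.238,0],"spin":-26.5},{"offset":[0.165,-0.25,0],"spin":-26.5}]'
python3 - <<'E'
from h import *
st=manip.read_state();w=manip.camera("wrist");print(st["clock"],st["eef_pos"],st["eef_rot"])
save(w,"w1.png",s=1.5)
hsv=cv2.cvtColor(w["pixels"],cv2.COLOR_RGB2HSV);H,S,V=cv2.split(hsv)
m=((H<6)|(H>174))&(S>120)&(V>60)
ys,xs=np.nonzero(m);print(len(xs),xs.min(),xs.max(),ys.min(),ys.max())
if len(xs):
    P=ray(w,np.c_[xs,ys],106,st)[:,:2].astype(np.float32);print(cv2.minAreaRect(P))
for X in ((564,-18.6,138),(564,-18.6,106)): print(proj(w,X,st))
E
```

```text
clock: 1.62
eef_pos: [399.8, 230.6, 230.8]
eef_rot: [3.141, -0.0, 2.047]
wrist_force: [1.4, 0.2, -0.8]
finger_gap: 56.5
clock: 2.28
eef_pos: [566.4, -23.5, 230.3]
eef_rot: [3.141, 0.0, 1.579]
wrist_force: [-0.5, -0.5, -1.3]
finger_gap: 56.2
2.2833 [566.36179138 -23.45119537 230.30771063] [3.14118859e+00 4.98210199e-04 1.57861296e+00]
4088 226 273 124 233
((563.9666137695312, -15.926872253417969), (46.914493560791016, 115.26020812988281), 0.7261890769004822)
[[249.48755515 192.52564199]]
[[249.66276065 183.86202992]]
```

View pics/w1.png

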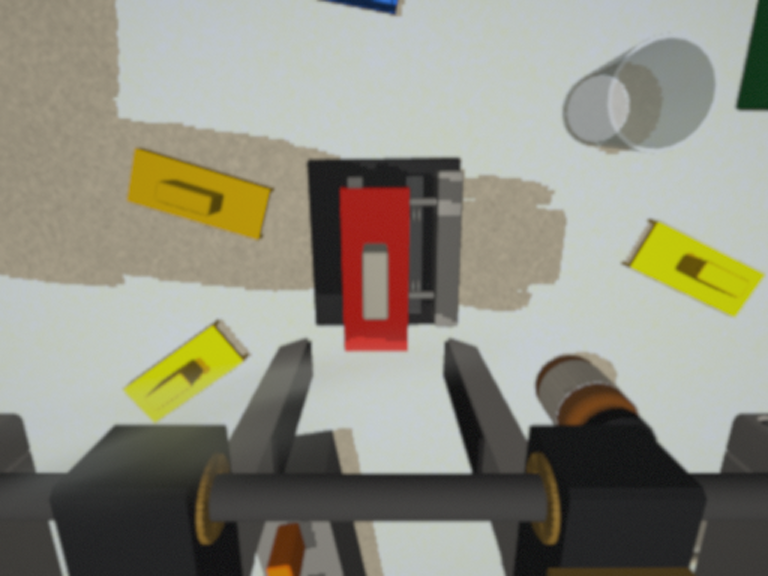

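The wrist view shows the cap square between the open fingers, centred near (374,268) at the 1.5x scale. I'll descend, grip and lift.

```bash
python3 -m crank '[{"offset":[-0.002,0.006,-0.02],"spin":0},{"offset":[-0.002,0.006,-0.04],"spin":0},{"offset":[-0.002,0.006,-0.06],"spin":0},{"offset":[-0.002,0.006,-0.08],"spin":0},{"offset":[-0.002,0.006,-0.1],"spin":0},{"offset":[-0.002,0.006,-0.112],"spin":0},{"offset":[-0.002,0.006,-0.118],"spin":0},{"offset":[-0.002,0.006,-0.118],"spin":0}]'
python3 -m crank '[{"offset":[0,0,0],"spin":0},{"offset":[0,0,0],"spin":0},{"offset":[0,0,0],"spin":0},{"offset":[0,0,0],"spin":0},{"offset":[0,0,0],"spin":0},{"offset":[0,0,0],"spin":0},{"offset":[0,0,0],"spin":0},{"offset":[0,0,0],"spin":0}]' 0 20
python3 -m crank '[{"offset":[0,0,0.01],"spin":0},{"offset":[0,0,0.02],"spin":0},{"offset":[0,0,0.035],"spin":0},{"offset":[0,0,0.05],"spin":0},{"offset":[0,0,0.07],"spin":0},{"offset":[0,0,0.085],"spin":0},{"offset":[0,0,0.09],"spin":0},{"offset":[0,0,0.09],"spin":0}]'
```

```text
clock: 3.0
eef_pos: [564.0, -17.1, 111.3]
eef_rot: [-3.14, 0.0, 1.581]
wrist_force: [-0.1, 0.5, 0.2]
finger_gap: 56.5
clock: 3.67
eef_pos: [564.1, -17.1, 111.5]
eef_rot: [-3.14, 0.0, 1.581]
wrist_force: [-0.5, -0.5, 2.2]
finger_gap: 15.9
clock: 4.33
eef_pos: [564.6, -17.2, 203.3]
eef_rot: [3.14, 0.001, 1.581]
wrist_force: [-0.1, 0.1, -0.5]
finger_gap: 16.0
```

```bash
python3 -m crank '[{"offset":[-0.004,0.025,0],"spin":-1},{"offset":[-0.011,0.065,0],"spin":-2},{"offset":[-0.018,0.106,0],"spin":-4},{"offset":[-0.025,0.147,0],"spin":-6},{"offset":[-0.032,0.188,0],"spin":-8},{"offset":[-0.04,0.229,0],"spin":-10},{"offset":[-0.047,0.27,0],"spin":-10},{"offset":[-0.053,0.302,0],"spin":-10}]'
python3 -m crank '[{"offset":[0,0,-0.02],"spin":0},{"offset":[0,0,-0.05],"spin":0},{"offset":[0,0,-0.08],"spin":0},{"offset":[0,0,-0.11],"spin":0},{"offset":[0,0,-0.135],"spin":0},{"offset":[0,0,-0.155],"spin":0},{"offset":[0,0,-0.165],"spin":0},{"offset":[0,0,-0.168],"spin":0}]'
```

```text
clock: 5.0
eef_pos: [510.3, 287.5, 202.4]
eef_rot: [3.141, 0.001, 1.407]
wrist_force: [-0.1, -0.2, 0.2]
finger_gap: 16.0
clock: 5.67
eef_pos: [509.2, 286.9, 32.1]
eef_rot: [-3.139, 0.003, 1.407]
wrist_force: [-0.6, 0.4, -1.5]
finger_gap: 15.9
```

Underside at about 11 mm and the floor at 4–5 mm, so I'll lower slowly until contact.

```bash
python3 -m crank '[{"offset":[0,0,-0.001],"spin":0},{"offset":[0,0,-0.002],"spin":0},{"offset":[0,0,-0.003],"spin":0},{"offset":[0,0,-0.004],"spin":0},{"offset":[0,0,-0.005],"spin":0},{"offset":[0,0,-0.006],"spin":0},{"offset":[0,0,-0.006],"spin":0},{"offset":[0,0,-0.006],"spin":0}]'
```

```text
clock: 6.33
eef_pos: [509.3, 286.9, 26.2]
eef_rot: [-3.139, 0.003, 1.407]
wrist_force: [0.7, 0.2, -0.1]
finger_gap: 15.9
```

```bash
python3 -m crank '[{"offset":[0,0,-0.0005],"spin":0},{"offset":[0,0,-0.001],"spin":0},{"offset":[0,0,-0.001],"spin":0},{"offset":[0,0,-0.001],"spin":0},{"offset":[0,0,-0.001],"spin":0},{"offset":[0,0,-0.001],"spin":0},{"offset":[0,0,-0.001],"spin":0},{"offset":[0,0,-0.001],"spin":0}]'
python3 -m crank '[{"offset":[0,0,0],"spin":0},{"offset":[0,0,0],"spin":0},{"offset":[0,0,0],"spin":0},{"offset":[0,0,0],"spin":0},{"offset":[0,0,0],"spin":0},{"offset":[0,0,0],"spin":0},{"offset":[0,0,0.004],"spin":0},{"offset":[0,0,0.01],"spin":0}]' 0.5
python3 -m crank '[{"offset":[0,0,0.02],"spin":0},{"offset":[0,0,0.05],"spin":0},{"offset":[0,0,0.08],"spin":0},{"offset":[0,0,0.12],"spin":0},{"offset":[0,0,0.15],"spin":0},{"offset":[0,0,0.18],"spin":0},{"offset":[0,0,0.2],"spin":0},{"offset":[0,0,0.21],"spin":0}]'
python3 - <<'E'
from h import *
st=manip.read_state();w=manip.camera("wrist");t=manip.camera("top");s=manip.camera("scene")
a=cv2.resize(w["pixels"],(400,300));b=t["pixels"][165:300,90:330];b=cv2.resize(b,(400,225));c=cv2.resize(s["pixels"][130:280,150:360],(400,286))
c2=cv2.resize(w["pixels"],(400,300))
cv2.imwrite("pics/p1.png",np.vstack([np.hstack([a,c2[:,:]]),np.hstack([b,c[:225]])])[:,:,::-1])
for nm,p,S0 in (("w",w,st),("t",t,None)):
    H,S,V=cv2.split(cv2.cvtColor(p["pixels"],cv2.COLOR_RGB2HSV));m=((H<6)|(H>174))&(S>120)&(V>50)
    ys,xs=np.nonzero(m);P=ray(p,np.c_[xs,ys],21,S0)[:,:2].astype(np.float32);print(nm,len(xs),cv2.minAreaRect(P))
E
```

```text
clock: 7.0
eef_pos: [509.3, 287.0, 25.6]
eef_rot: [-3.139, 0.003, 1.407]
wrist_force: [-2.3, -2.4, 5.6]
finger_gap: 16.0
clock: 7.67
eef_pos: [509.1, 286.8, 35.5]
eef_rot: [-3.139, 0.004, 1.407]
wrist_force: [0.3, -0.1, 0.5]
finger_gap: 47.1
clock: 8.33
eef_pos: [509.5, 287.1, 249.3]
eef_rot: [3.141, 0.001, 1.407]
wrist_force: [-0.3, -0.1, 0.2]
finger_gap: 46.9
w 2094 ((508.96484375, 287.8534240722656), (110.67689514160156, 43.01017761230469), 80.59161376953125)
t 636 ((507.3810729980469, 287.11309814453125), (116.03533935546875, 43.295860290527344), 80.7348403930664)
```

View pics/p1.png

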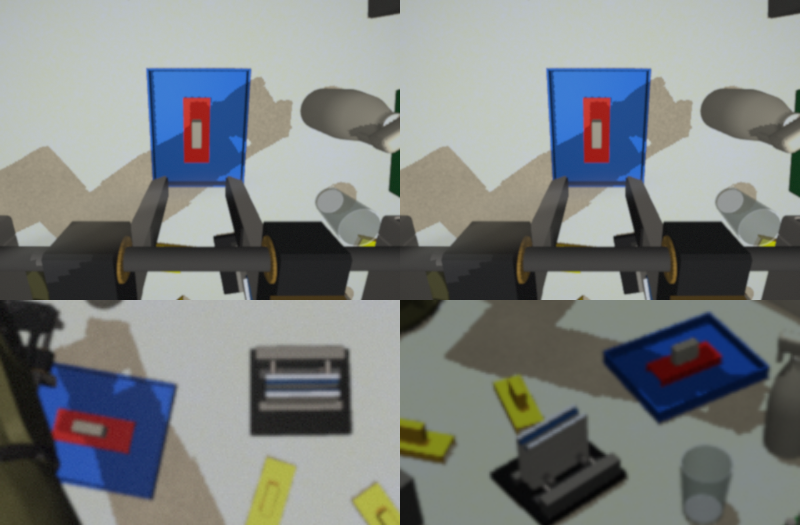

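The cap lies right way up in the tray, at (200,130) in the upper left panel, and the open mouth shows blue lips. On the way to the rack I'll stop over the stand to measure the mouth.

```bash
python3 -m crank '[{"offset":[0.007,-0.035,0],"spin":2},{"offset":[0.014,-0.075,0],"spin":4},{"offset":[0.021,-0.115,0],"spin":6},{"offset":[0.028,-0.155,-0.01],"spin":8},{"offset":[0.035,-0.195,-0.02],"spin":10},{"offset":[0.042,-0.235,-0.03],"spin":10},{"offset":[0.05,-0.275,-0.03],"spin":10},{"offset":[0.055,-0.307,-0.03],"spin":10}]'
python3 - <<'E'
from h import *
import time
manip.camera("wrist")
st=manip.read_state();w=manip.camera("wrist");print(st["eef_pos"],st["eef_rot"])
E=np.linalg.inv(ext(w,st));print("cam",E[:3,3],E[:3,2])
cor=proj(w,[(564,-17,92)],st)[0];print(cor)
x0,y0=int(cor[0])-50,int(cor[1])-75;print(x0,y0)
save(w,"gap.png",(x0,y0,x0+100,y0+130),4.5)
np.save("gap.npy",w["pixels"])
for x in (556,560,564,568,572): print(x,proj(w,[(x,-17,92)],st)[0])
E
```

```text
clock: 9.15
eef_pos: [563.2, -23.0, 212.5]
eef_rot: [-3.135, 0.003, 1.581]
wrist_force: [0.0, -0.7, 0.4]
finger_gap: 46.7
[563.82871059 -27.11099756 212.68376584] [-3.13527387  0.00454764  1.57811217]
cam [563.80120661  56.91693162 390.26451661] [-0.00372496 -0.28745137 -0.95778799]
[252.9620833  179.29826894]
202 104
556 [245.06272518 179.2343829 ]
560 [249.01220333 179.26630681]
564 [252.9620833  179.29826894]
568 [256.91233706 179.33026908]
572 [260.86293656 179.36230701]
```

View pics/gap.png

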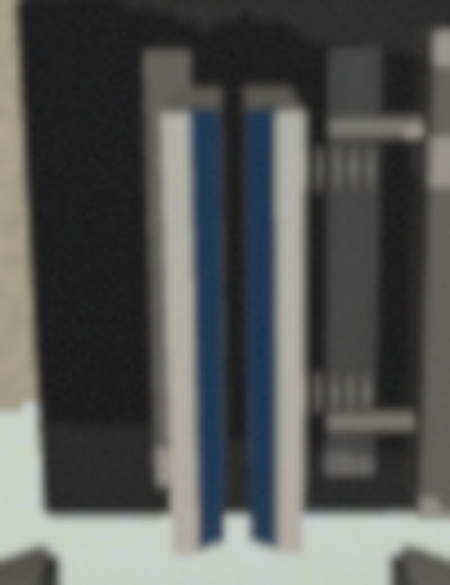

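The mouth is clear. The dark gap runs from crop x 222 to 246, about 5.3 px or 5.4 mm. I'll fit it sub-pixel, then go to the gauge.

```bash
python3 - <<'E'
from h import *
from scipy.spatial.transform import Rotation as R
st=manip.read_state();w=manip.camera("wrist")
B=w["pixels"].astype(float)[:,:,2];print(st["eef_pos"])
L=[];Rr=[]
for y in range(134,214):
    r=B[y,240:270]; xs=np.arange(240,270); x=np.linspace(240,269,300); f=np.interp(x,xs,r)
    c=np.argmin(np.where((x>250)&(x<258),f,999)); lo=f[c]; 
    l=c
    pk=f[max(0,c-60):c].max();th=(lo+pk)/2
    while l>0 and f[l]<th:l-=1
    pk=f[c:c+60].max();th=(lo+pk)/2;q=c
    while q<299 and f[q]<th:q+=1
    L.append((x[l],y));Rr.append((x[q],y))
pl=ray(w,L,92,st);pr=ray(w,Rr,92,st)
for p in (pl,pr):
    k=np.polyfit(p[:,1]+17,p[:,0],1);print("x at y=-17",k[1],"tilt deg",np.degrees(k[0]),"y range",p[:,1].min(),p[:,1].max(),"res",np.std(p[:,0]-np.polyval(k,p[:,1]+17)))
E
python3 -m crank '[{"offset":[-0.01,-0.033,0],"spin":2},{"offset":[-0.02,-0.066,0.005],"spin":4},{"offset":[-0.03,-0.1,0.01],"spin":6},{"offset":[-0.04,-0.133,0.015],"spin":8},{"offset":[-0.05,-0.166,0.02],"spin":10},{"offset":[-0.06,-0.2,0.02],"spin":10},{"offset":[-0.07,-0.222,0.02],"spin":10},{"offset":[-0.072,-0.227,0.02],"spin":10}]'
python3 - <<'E'
from h import *
manip.camera("wrist");st=manip.read_state();w=manip.camera("wrist");print(st["eef_pos"],np.degrees(st["eef_rot"]))
H,S,V=cv2.split(cv2.cvtColor(w["pixels"],cv2.COLOR_RGB2HSV));m=(H>5)&(H<22)&(S>150)&(V>60)
c=proj(w,(491.8,-254.2,138),st)[0].astype(int);print(c)
k=np.zeros_like(m);k[max(0,c[1]-50):c[1]+50,c[0]-40:c[0]+40]=m[max(0,c[1]-50):c[1]+50,c[0]-40:c[0]+40]
ys,xs=np.nonzero(k);P=ray(w,np.c_[xs,ys],138,st)[:,:2].astype(np.float32);print(len(xs),cv2.minAreaRect(P))
print(V[k].min(),np.percentile(V[k],[10,50,90]))
save(w,"w2.png",(c[0]-130,max(0,c[1]-130),c[0]+130,c[1]+70),3)
E
```

```text
[563.56286015 -24.26882577 212.7818566 ]
x at y=-17 562.4496394242901 tilt deg -1.0725309751375056 y range -50.41673264800161 31.12423360790645 res 0.09640451806056492
x at y=-17 567.32092929629 tilt deg -1.1778345289085106 y range -50.372071002659254 31.157004952233915 res 0.11438868838279806
clock: 9.97
eef_pos: [490.2, -250.6, 231.8]
eef_rot: [-3.134, 0.002, 1.751]
wrist_force: [-0.7, -0.1, -0.5]
finger_gap: 47.2
[ 490.57990203 -249.88200298  231.89478894] [-1.79572298e+02  1.22479098e-01  1.00355691e+02]
[253 201]
734 ((492.34326171875, -249.95941162109375), (18.111684799194336, 37.31084060668945), 10.42689037322998)
80 [ 85. 160. 167.]
```

View pics/w2.png

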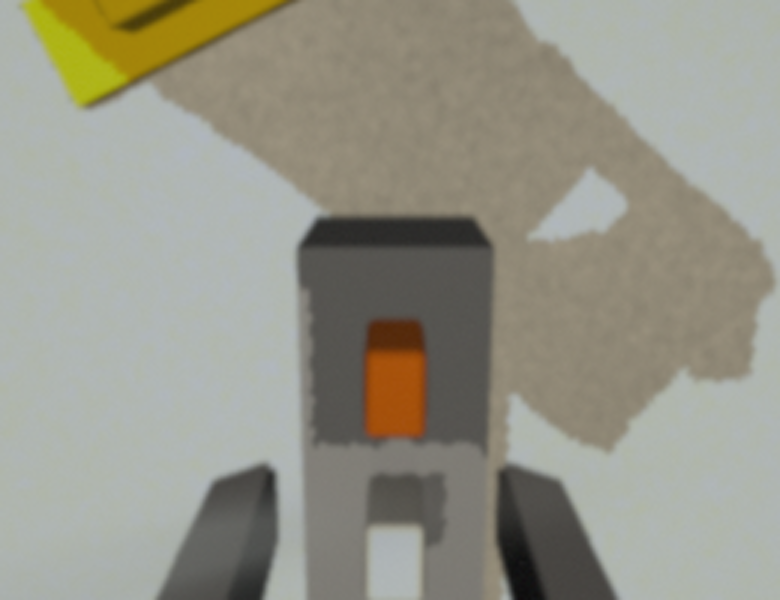

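The orange handle's top face is at crop (395,393), with the fingers square to it at 10.4°. Descend and grip, then lift straight up. The tip needs to clear the rack (92 mm), so I'll lift 120 mm.

```bash
python3 -m crank '[{"offset":[0.002,-0.004,-0.02],"spin":0},{"offset":[0.002,-0.004,-0.045],"spin":0},{"offset":[0.002,-0.004,-0.07],"spin":0},{"offset":[0.002,-0.004,-0.095],"spin":0},{"offset":[0.002,-0.004,-0.115],"spin":0},{"offset":[0.002,-0.004,-0.128],"spin":0},{"offset":[0.002,-0.004,-0.134],"spin":0},{"offset":[0.002,-0.004,-0.134],"spin":0}]'
python3 -m crank '[{"offset":[0,0,0],"spin":0},{"offset":[0,0,0],"spin":0},{"offset":[0,0,0],"spin":0},{"offset":[0,0,0],"spin":0},{"offset":[0,0,0],"spin":0},{"offset":[0,0,0],"spin":0},{"offset":[0,0,0],"spin":0},{"offset":[0,0,0],"spin":0}]' 0 45
python3 -m crank '[{"offset":[0,0,0.005],"spin":0},{"offset":[0,0,0.015],"spin":0},{"offset":[0,0,0.03],"spin":0},{"offset":[0,0,0.05],"spin":0},{"offset":[0,0,0.075],"spin":0},{"offset":[0,0,0.1],"spin":0},{"offset":[0,0,0.115],"spin":0},{"offset":[0,0,0.12],"spin":0}]'
```

```text
clock: 10.73
eef_pos: [493.3, -250.7, 96.7]
eef_rot: [-3.133, 0.0, 1.754]
wrist_force: [-0.7, -0.4, -0.1]
finger_gap: 46.6
clock: 11.4
eef_pos: [493.5, -250.8, 97.3]
eef_rot: [-3.133, 0.001, 1.754]
wrist_force: [-1.0, 2.0, 5.5]
finger_gap: 19.4
clock: 12.07
eef_pos: [494.1, -251.3, 220.7]
eef_rot: [-3.137, 0.004, 1.754]
wrist_force: [-0.2, 0.1, -0.5]
finger_gap: 20.1
```

```bash
python3 -m crank '[{"offset":[0.01,0.033,0],"spin":-1},{"offset":[0.02,0.067,0],"spin":-3},{"offset":[0.03,0.1,0],"spin":-5},{"offset":[0.04,0.133,0],"spin":-7},{"offset":[0.05,0.167,0],"spin":-9.5},{"offset":[0.06,0.2,0],"spin":-9.5},{"offset":[0.068,0.228,-0.005],"spin":-9.5},{"offset":[0.071,0.237,-0.01],"spin":-9.5}]'
python3 -m crank '[{"offset":[0,0,0],"spin":0},{"offset":[0,0,0],"spin":0},{"offset":[0,0,0],"spin":0},{"offset":[0,0,0],"spin":0},{"offset":[0,0,0],"spin":0},{"offset":[0,0,0],"spin":0},{"offset":[0,0,0],"spin":0},{"offset":[0,0,0],"spin":0}]'
python3 - <<'E'
from h import *
st=manip.read_state();w=manip.camera("wrist");s=manip.camera("scene");print(st["eef_pos"],np.degrees(st["eef_rot"]))
c=proj(w,(564.9,-17,92),st)[0].astype(int);d=proj(s,(564.9,-17,120))[0].astype(int);print(c,d,proj(w,[(st["eef_pos"][0],-17+11,st["eef_pos"][2]-85)],st))
A=cv2.resize(w["pixels"][c[1]-65:c[1]+75,c[0]-50:c[0]+50],(400,560),interpolation=2)
B=cv2.resize(s["pixels"][d[1]-70:d[1]+70,d[0]-50:d[0]+50],(400,560),interpolation=2)
cv2.imwrite("pics/p3.png",np.hstack([A,B])[:,:,::-1])
E
```

```text
clock: 12.73
eef_pos: [565.4, -10.8, 210.1]
eef_rot: [-3.136, 0.003, 1.591]
wrist_force: [0.3, -0.3, -2.0]
finger_gap: 19.6
clock: 13.4
eef_pos: [565.4, -11.2, 210.2]
eef_rot: [-3.136, 0.003, 1.59]
wrist_force: [0.4, 0.9, -1.6]
finger_gap: 19.9
[565.40194236 -11.19262236 210.20894659] [-1.79700080e+02  1.72990832e-01  9.11185790e+01]
[251 195] [228 189] [[252.63765665 194.2207675 ]]
```

View pics/p3.png

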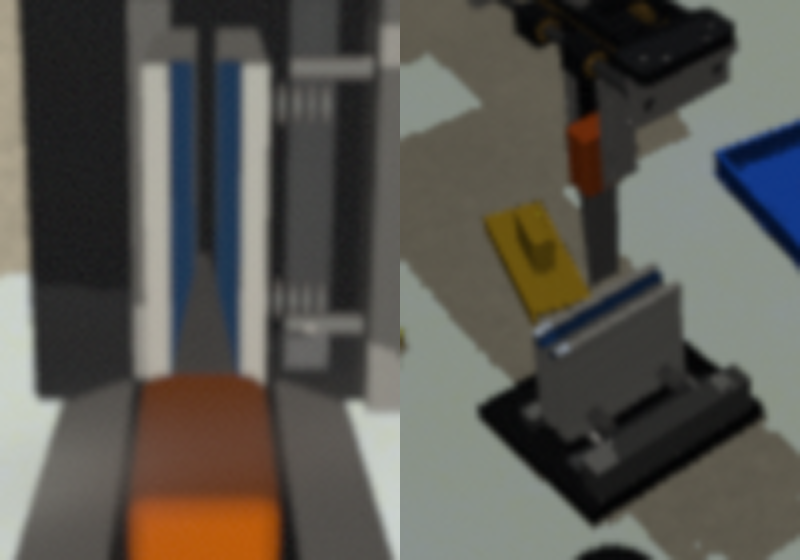

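The blade tip is at left-panel (203,255) and the gap centre at about x 206 there, so it is aligned to within about 1 mm. Lower into the mouth, tip to about 80 mm, before expected contact.

```bash
python3 -m crank '[{"offset":[0.0005,0,-0.006],"spin":0},{"offset":[0.0005,0,-0.012],"spin":0},{"offset":[0.0005,0,-0.018],"spin":0},{"offset":[0.0005,0,-0.024],"spin":0},{"offset":[0.0005,0,-0.03],"spin":0},{"offset":[0.0005,0,-0.036],"spin":0},{"offset":[0.0005,0,-0.041],"spin":0},{"offset":[0.0005,0,-0.045],"spin":0}]'
python3 -m crank '[{"offset":[0,0,0],"spin":0},{"offset":[0,0,0],"spin":0},{"offset":[0,0,0],"spin":0},{"offset":[0,0,0],"spin":0},{"offset":[0,0,0],"spin":0},{"offset":[0,0,0],"spin":0},{"offset":[0,0,0],"spin":0},{"offset":[0,0,0],"spin":0}]'
python3 - <<'E'
from h import *
F=[]
for i in range(6): manip.camera("wrist"); st=manip.read_state(); F.append(np.r_[st["wrist_force"],st["moment"]])
print(st["eef_pos"],np.round(np.mean(F,0),3),np.round(np.std(F,0),2))
E
```

```text
clock: 14.17
eef_pos: [565.8, -11.0, 164.4]
eef_rot: [-3.136, 0.003, 1.591]
wrist_force: [-0.8, 0.9, -1.2]
finger_gap: 19.7
clock: 14.83
eef_pos: [565.8, -11.0, 164.5]
eef_rot: [-3.136, 0.003, 1.591]
wrist_force: [-0.1, 0.0, -1.4]
finger_gap: 19.8
[565.79400918 -10.96546815 164.40257445] [-0.034 -0.109 -0.913 -0.041  0.034 -0.003] [0.22 0.62 0.43 0.03 0.02 0.04]
```

```bash
cat > f.py <<'E'
from h import *
F=[]
for i in range(6): manip.camera("wrist"); st=manip.read_state(); F.append(np.r_[st["wrist_force"],st["moment"]])
print(st["clock"],np.round(st["eef_pos"],2),np.round(np.degrees(st["eef_rot"]),2),np.round(np.mean(F,0),2),round(st["finger_gap"],1))
E
python3 -m crank '[{"offset":[0,0,-0.001],"spin":0},{"offset":[0,0,-0.002],"spin":0},{"offset":[0,0,-0.004],"spin":0},{"offset":[0,0,-0.005],"spin":0},{"offset":[0,0,-0.006],"spin":0},{"offset":[0,0,-0.007],"spin":0},{"offset":[0,0,-0.008],"spin":0},{"offset":[0,0,-0.008],"spin":0}]'
python3 f.py
python3 -m crank '[{"offset":[0,0,-0.001],"spin":0},{"offset":[0,0,-0.0015],"spin":0},{"offset":[0,0,-0.002],"spin":0},{"offset":[0,0,-0.0025],"spin":0},{"offset":[0,0,-0.003],"spin":0},{"offset":[0,0,-0.0035],"spin":0},{"offset":[0,0,-0.004],"spin":0},{"offset":[0,0,-0.004],"spin":0}]'
python3 f.py
```

```text
clock: 15.8
eef_pos: [565.7, -10.9, 156.2]
eef_rot: [-3.135, 0.003, 1.591]
wrist_force: [-0.4, 0.0, -2.1]
finger_gap: 19.8
16.1 [565.82 -10.97 156.47] [-1.7967e+02  1.7000e-01  9.1140e+01] [ 0.25 -0.01 -1.26 -0.06  0.06  0.03] 20.0
clock: 16.77
eef_pos: [565.8, -11.0, 152.4]
eef_rot: [-3.136, 0.003, 1.591]
wrist_force: [0.8, -0.0, -0.7]
finger_gap: 19.4
17.0667 [565.84 -10.99 152.51] [-1.7968e+02  1.7000e-01  9.1140e+01] [-0.26  0.37 -1.13 -0.02  0.05 -0.01] 19.9
```

```bash
python3 -m crank '[{"offset":[0,0,-0.001],"spin":0},{"offset":[0,0,-0.0015],"spin":0},{"offset":[0,0,-0.002],"spin":0},{"offset":[0,0,-0.0025],"spin":0},{"offset":[0,0,-0.003],"spin":0},{"offset":[0,0,-0.0035],"spin":0},{"offset":[0,0,-0.004],"spin":0},{"offset":[0,0,-0.004],"spin":0}]'
python3 f.py
python3 -m crank '[{"offset":[0,0,-0.001],"spin":0},{"offset":[0,0,-0.0015],"spin":0},{"offset":[0,0,-0.002],"spin":0},{"offset":[0,0,-0.0025],"spin":0},{"offset":[0,0,-0.003],"spin":0},{"offset":[0,0,-0.0035],"spin":0},{"offset":[0,0,-0.004],"spin":0},{"offset":[0,0,-0.004],"spin":0}]'
python3 f.py
```

```text
clock: 17.73
eef_pos: [565.8, -11.0, 148.4]
eef_rot: [-3.136, 0.003, 1.591]
wrist_force: [-1.6, -0.9, -0.5]
finger_gap: 19.7
18.0333 [565.78 -10.97 148.42] [-1.7966e+02  1.7000e-01  9.1140e+01] [-1.14 -0.19 -1.49 -0.08  0.32 -0.02] 19.9
clock: 18.7
eef_pos: [565.7, -11.0, 144.5]
eef_rot: [-3.136, 0.003, 1.591]
wrist_force: [-2.8, -0.2, 3.4]
finger_gap: 19.8
19.0 [565.76 -10.97 144.49] [-1.7966e+02  1.7000e-01  9.1140e+01] [-4.44 -0.1   3.14 -0.09  1.06 -0.01] 19.7
```

Clamp-side contact only so far (Fx negative). I'll shift toward the fixed plate in small steps to find it.

```bash
for i in 1 2; do python3 -m crank '[{"offset":[-0.0001,0,0],"spin":0},{"offset":[-0.0002,0,0],"spin":0},{"offset":[-0.0003,0,0],"spin":0},{"offset":[-0.0004,0,0],"spin":0},{"offset":[-0.0004,0,0],"spin":0},{"offset":[-0.0004,0,0],"spin":0},{"offset":[-0.0004,0,0],"spin":0},{"offset":[-0.0004,0,0],"spin":0}]' >/dev/null
python3 f.py; done
```

```text
19.9667 [565.52 -10.99 144.54] [-1.7969e+02  1.7000e-01  9.1140e+01] [ 1.68 -0.07  0.11 -0.09 -0.33  0.01] 19.8
20.9333 [565.41 -11.   144.54] [-1.7973e+02  1.7000e-01  9.1140e+01] [ 5.43 -0.37 -2.31 -0.07 -1.27  0.03] 19.6
```

```bash
for i in 1 2 3; do python3 -m crank '[{"offset":[0,0,-0.0007],"spin":0},{"offset":[0.0001,0,-0.0014],"spin":0},{"offset":[0.0001,0,-0.0021],"spin":0},{"offset":[0.0002,0,-0.0028],"spin":0},{"offset":[0.0002,0,-0.0034],"spin":0},{"offset":[0.0002,0,-0.004],"spin":0},{"offset":[0.0002,0,-0.004],"spin":0},{"offset":[0.0002,0,-0.004],"spin":0}]' >/dev/null
python3 f.py; done
```

```text
21.9 [565.66 -11.02 141.22] [-179.76    0.18   91.14] [ 0.8  -0.14  5.85 -0.08 -0.11 -0.01] 19.7
22.8667 [565.86 -11.02 137.9 ] [-179.78    0.19   91.14] [ 0.01  0.05  6.39 -0.11  0.04 -0.  ] 19.6
23.8333 [566.02 -11.07 134.59] [-179.79    0.2    91.14] [ 0.17 -0.09  7.04 -0.1   0.13  0.02] 19.6
```

```bash
python3 -m crank '[{"offset":[0,0,-0.0007],"spin":0},{"offset":[0.0001,0,-0.0014],"spin":0},{"offset":[0.0001,0,-0.0021],"spin":0},{"offset":[0.0002,0,-0.0028],"spin":0},{"offset":[0.0002,0,-0.0034],"spin":0},{"offset":[0.0002,0,-0.004],"spin":0},{"offset":[0.0002,0,-0.004],"spin":0},{"offset":[0.0002,0,-0.004],"spin":0}]' >/dev/null
python3 f.py
python3 - <<'E'
from h import *
st=manip.read_state();w=manip.camera("wrist");s=manip.camera("scene")
c=proj(w,(566,-17,92),st)[0].astype(int);d=proj(s,(564.9,-17,120))[0].astype(int);print(c)
A=cv2.resize(w["pixels"][c[1]-65:c[1]+75,c[0]-50:c[0]+50],(400,560),interpolation=2)
B=cv2.resize(s["pixels"][d[1]-70:d[1]+70,d[0]-50:d[0]+50],(400,560),interpolation=2)
cv2.imwrite("pics/p4.png",np.hstack([A,B])[:,:,::-1])
# lip lines on the far (+y) half, and tilt of the view along y=20
Bc=w["pixels"].astype(float)[:,:,2]
for Y in (12,20,28):
    X=np.arange(552,580,.2);uv=proj(w,np.c_[X,0*X+Y,0*X+92],st).astype(np.float32)
    v=cv2.remap(Bc.astype(np.float32),uv[:,:1],uv[:,1:],cv2.INTER_LINEAR)[:,0]
    j=np.argmin(np.where((X>561)&(X<571),v,999));th=lambda q:(v[j]+q.max())/2
    l=j
    while v[l]<th(v[max(0,j-30):j]):l-=1
    r=j
    while v[r]<th(v[j:j+30]):r+=1
    print(Y,X[l],X[r],X[r]-X[l])
E
```

```text
24.8 [566.2  -11.11 131.39] [-179.8     0.2    91.14] [-0.41 -0.18  7.82 -0.11  0.2   0.01] 19.7
[251 224]
12 562.2000000000023 568.2000000000037 6.000000000001364
20 562.0000000000023 568.0000000000036 6.000000000001364
28 561.8000000000022 567.8000000000036 6.000000000001364
```

View pics/p4.png

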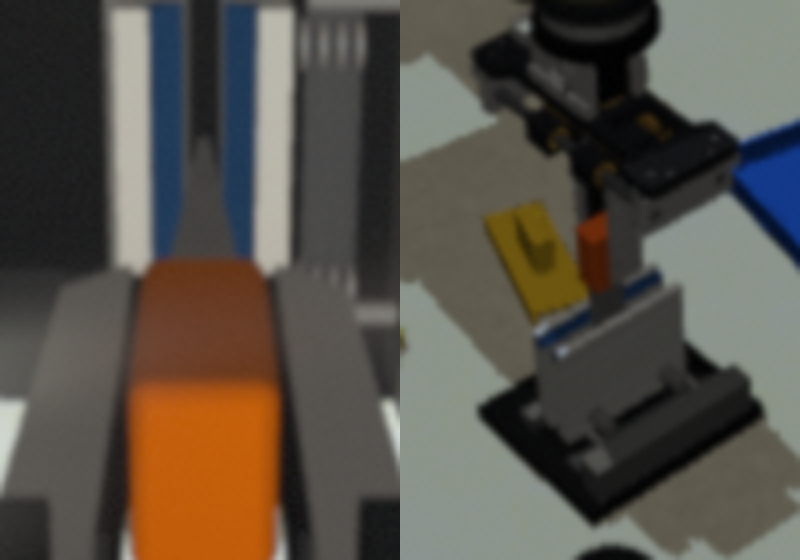

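```bash
python3 -c "
from cell import manip;print(manip.read_state()['wrist_force']);print(manip.sign_off())"
```

```text
[-0.4319731   0.67117409  7.04320703]
the job is handed in; nothing more can be done
None
```

I moved the red cap to the blue tray, where it lies right way up. The orange gauge is now wedged between the two plates, upright and still gripped by its handle. I handed the job in at about 25 s, against the 67 s limit.

- **Snug on both plates:** the sideways force is about -0.4 N against an expected spring push of about 7 N, so both plates are bearing on the blade. The upward drag is about 8 N and rose steadily as the blade went in.
- **Clamp opening:** the camera showed the gap growing from about 4.9 mm to 6.0 mm, an opening of about 1.1 mm. The depth past first contact suggests about 1.5 mm. Both are well under 4 mm.
- **Upright:** the tool is within about 0.2° of vertical, and the grip opening has stayed at about 20 mm, the handle's width.
- **Disagreement:** the camera put the empty gap at about 4.9 mm, while the depth where the blade first touched implies about 6.3 mm. The camera probably reads narrow, so I relied on the forces and the change in gap instead.

I did not re-photograph the rest of the bench at the end. I saw no sign of contact with anything else during the moves.

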